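# Level the glaze scale

### The job

Three stoneware ring weights sit on one pan of the studio scale and one on the other. Carry over the ring that makes the scale rest level, feel for the empty pin in the slotted pan and seat the ring fully down over it, so that all four rings lie flat on their pans over pins. Go gently: never load the scale or a ring on it with more than about 15 N, and leave everything else on the table where it is.

Things in the scene. Friction and masses are not known exactly. Their poses are not given: they have to be found in the camera images.
- scale: Fixed two-pan scale, blue base 150 x 200 mm, uprights 72 mm high, placed and turned anew each time. Origin: centre of its underside, on the table. Its y axis runs along the beam to the loaded pan, x across the beam. A linkage keeps the pans horizontal: each moves straight up and down, 7.5 mm either way from level, where its top is 92 mm above the table; centres 125 mm from the pivot.
- beam (a joint): Tilt of the beam, rad. 0 = level, positive = loaded pan up, light pan down; rubber-cushioned stops at -0.06 and +0.06. A weak spring centres it: about 0.05 rad per 100 g of difference, wherever on the pans the rings sit. It swings freely: pressing down on the light pan with 1 to 4 N carries it down to its stop, and when let go it rises until the weights hold it.
- loaded_pan_top (a point): Centre of the top face of the loaded pan, a flat grey plate 190 (x) x 100 (y) mm without rim; axes as the scale's. Three fixed brass pins at x = -60, 0, +60 mm, y = 0, a ring on each at the start. The fixed pins are 8 mm in diameter and 20 mm tall; rings start centred on them.
- light_pan_top (a point): Centre of the top face of the light pan, a plate of the same size, axes as the scale's. A fixed pin stands at x = +45 mm, y = 0, with one ring on it at the start; the empty pin stands in the slot around x = -45 mm.
- slot_mid (a point): Middle of the slot (dark strip 42 mm long, along x) in the light pan, level with its top face, axes as the scale's. The empty pin, 11 mm in diameter and 20 mm tall with its top edge just broken (0.5 mm), stands on the slot's line (y = 0), clamped anywhere within 14 mm of this point along x, differently each time: not reported. It does not shift under less than 30 N.
- ring15_mid (a point): Centre (half-way up) of the terracotta (red-brown) stoneware ring, 15 mm thick, 60 g within 3 %; outside diameter 50 mm, bore 14 mm (3 mm of play all round on a fixed pin, 1.5 mm on the slot pin), lying flat, z along the bore. It may start on any of the four occupied pins.
- ring25_mid (a point): Centre (half-way up) of the blue-glazed stoneware ring, 25 mm thick, 100 g within 3 %; outside diameter 50 mm, bore 14 mm (3 mm of play all round on a fixed pin, 1.5 mm on the slot pin), lying flat, z along the bore. It may start on any of the four occupied pins.
- ring35_mid (a point): Centre (half-way up) of the green-glazed stoneware ring, 35 mm thick, 140 g within 3 %; outside diameter 50 mm, bore 14 mm (3 mm of play all round on a fixed pin, 1.5 mm on the slot pin), lying flat, z along the bore. It may start on any of the four occupied pins.
- ring45_mid (a point): Centre (half-way up) of the white-glazed stoneware ring, 45 mm thick, 180 g within 3 %; outside diameter 50 mm, bore 14 mm (3 mm of play all round on a fixed pin, 1.5 mm on the slot pin), lying flat, z along the bore. It may start on any of the four occupied pins.
- glaze_jar: bystander: red glaze jar with white lid, 64 mm across, 85 mm tall; point at the centre of its underside
- bowl: bystander: terracotta bowl, 100 mm across, 50 mm tall; point at the centre of its underside
- cup: bystander: white cup, 72 mm across, 75 mm tall; point at the centre of its underside
- spare_ring: bystander: a yellow ring, 50 mm across and 20 mm thick, lying on the table; not part of this weighing; point at the centre of its underside
- brush: bystander: a brush lying on the table; point at its origin
- slip_bottle: bystander: amber bottle, 56 mm across, 120 mm tall; point at the centre of its underside
- clay_block: bystander: terracotta block 100 x 70 x 50 mm; point at the centre of its underside

How it is judged:
By the outcome, as a careful person would: the job done as asked, in the order asked, and still so for the second after the job is handed in, with the robot touching nothing.
It also fails if it takes over 64 s, if anything falls off the work surface, if the arm or the gripper's body presses on something with over 40 N, if the wrist force passes 120 N, or if a joint passes its speed limit or range.

### The arm

A 6-joint arm with a two-finger parallel gripper is mounted at the origin on the work surface. World frame = base frame: x ahead of the robot, y to its left, z up, the work surface at z = 0. Lengths are in m, angles in rad, forces in N, time in s.
With the tool pointing down it reaches from about 0.3 to 0.75 m from the base axis. Payload 8.5 kg.
Tool frame: the origin (TCP) lies midway between the tips of the shut fingers; the grasp point (between the pads) lies 19 mm behind it (bot.pinch_z is the distance from the TCP to the grasp point, in m); x points along the fingers, y is the direction in which the jaws open and shut, and the axes are right-handed (so a half turn about x gives the same grasp; the last joint's range is limited). The gripper opens to 85 mm and grips with 20 to 120 N. Pads are 22 mm wide; open, the fingers measure 114 mm over their backs; the gripper's body (76 mm by 85 mm) begins 54 mm behind the grasp point. The pads swing forward as they close: fully open they stand 13 mm farther back than shut.
Start: joints at [-1.399, 0.381, 1.297, -0, 1.464, -0.215], TCP at [0.207, -0.509, 0.202] pointing down, gripper open.
Joint ranges: [-3.11, 3.11], [-0.89, 2.33], [0.22, 2.48], [-1.42, 4.56], [0.17, 2.85], [-2.88, 2.88]. Speed limits (rad/s): [2.39, 2.39, 3.14, 3.14, 3.14, 3.14].

### API

Orientations are given as [roll, pitch, yaw] about the fixed x, y, z axes, in that order (R = Rz(yaw) Ry(pitch) Rx(roll)).
In Python, from plant import telemetry, capture, job, models, bot gives the robot as it stands. The module is installed in compiled form; this text tells all that it offers.
- The arm moves only by the shell command python3 -m handwheel 'ROWS' [FORCE]. ROWS is JSON, a list of rows, each a list of 7 numbers: the shift along the tool's x, y, z in mm, then the turn, a rotation vector about the tool's x, y, z in degrees, then the closure, from 0 (fully open) to 1 (shut). In form: [[x, y, z, wx, wy, wz, hand], ...]. A call has 1 to 12 rows; each row shifts and turns the commanded pose from where the row before left it, along the tool's axes as they then stand; what a row does not reach is not made up. A row lasts 1/10 s, in which the tool goes at most 50 mm and 8.59 degrees, less where a joint would pass 70% of its speed; a pose out of reach is approached as far as the arm can. A call is refused whole if a number of a shift passes 50 or a number of a turn 8.59, either way. A call with a gripper value outside its range is refused whole. The fingers move at their own pace and stop on an object; FORCE is the grip in N (left out, the last holds). Time passes only in rows, so rows that do not move let the fingers close. It gives the time, the measured TCP pose, the force and the opening at its end, in the units of the state.
- telemetry.state(): the state, without advancing time (a new reading comes with each control period).
- capture(name): name is "scene" or "top" or "wrist"; returns a dict with "color" (480x640x3 uint8, blue, green, red), "mtx" (3x3 intrinsics, pixels), "dist" ([k1, k2, p1, p2, k3] as OpenCV has them; the pictures are not rectified), "cam_to_world" (4x4, takes a point from camera to world coordinates). Camera axes: x right, y down, z forward; pixel columns grow to the right and rows downward; lengths in m; the calibration is good to about 2 mm. A picture is of the moment at which its call begins. There is no depth.
- job.finish_job(): hands the job in, once; it reports no verdict.
Trained networks look in the newest picture that a camera, given by its name, has taken for a name from the list of things; names that differ only in an ending like _2 or _b are one class to them, and where a whole thing is asked for, a point or a joint stands for the part that bears it (a point fixed in the world has none). Each returns a list of dicts, best first, with "p" (0 to 1); they miss things now and then, are a little off and sometimes report something else, mostly with a low value. They report only what shows in the picture. A call takes as long as a camera call.
- models.find_in(camera, query): "extent" ([left, top, width, height] in pixels, round what is visible of it).
The state is a dict: "time_s": time; "joint_positions": joint angles; "dq": joint speeds; "joint_torque": joint torques, N m; "eef_pos": TCP position; "orientation": TCP orientation; "ft_force": force on the tool from outside, world axes, zero at the start; "moment": the same for the moment, N m; "width": finger opening in m.
Only numpy, scipy, OpenCV 4.12 (cv2) and the standard library are available. Lean on these libraries where they do the work, as an engineer would, in place of code of your own. Each camera call takes 0.05 s, during which the arm holds its last target. There are 200 camera calls.

## Working session

There is one attempt and no reset: what is moved stays moved. The work goes in short steps, Python scripts to look and compute and a shell command to move; the robot and the scene stay as the last step left them, time stands still between calls to the robot, and variables do not carry over. Pictures are saved under pics/ and viewed, about 8 in all and at most 12, crops included, and the job is handed in when it is done.

```bash
mkdir -p pics; python3 - <<'E'
from plant import telemetry, capture, models, bot
import cv2, numpy as np
s=telemetry.state(); print({k:np.round(v,3) for k,v in s.items()}); print(bot.pinch_z)
ims=[]
for c in ("scene","top"):
    d=capture(c); cv2.imwrite(f"pics/{c}0.png",d["color"])
    print(c,np.round(d["mtx"],1).tolist(),np.round(d["dist"],3),np.round(d["cam_to_world"],3).tolist())
    for q in ("scale","ring15_mid","ring25_mid","ring35_mid","ring45_mid","slot_mid"):
        print(q,[(np.round(r["extent"]).tolist(),round(r["p"],2)) for r in models.find_in(c,q)[:2]])
E
```

```text
{'time_s': np.float64(0.0), 'joint_positions': array([-1.399,  0.381,  1.298, -0.   ,  1.464, -0.215]), 'dq': array([ 0.   ,  0.001,  0.002, -0.001, -0.002,  0.001]), 'joint_torque': array([-2.0000e-03, -4.4847e+01, -2.3127e+01, -0.0000e+00,  5.0000e-03,
        0.0000e+00]), 'eef_pos': array([ 0.207, -0.509,  0.201]), 'orientation': array([-1.767,  1.569,  1.762]), 'ft_force': array([ 0.978, -0.164,  0.32 ]), 'moment': array([ 0.005, -0.003,  0.021]), 'width': np.float64(0.085)}
0.0187
scene [[448.0, 0.0, 316.5], [0.0, 448.0, 233.0], [0.0, 0.0, 1.0]] [0.039 0.    0.    0.    0.   ] [[-0.722, 0.566, -0.398, 1.007], [0.692, 0.592, -0.414, 0.49], [0.002, -0.574, -0.819, 1.146], [0.0, 0.0, 0.0, 1.0]]
scale [([234.0, 191.0, 122.0, 116.0], 0.67), ([233.0, 194.0, 70.0, 44.0], 0.53)]
ring15_mid [([307.0, 261.0, 18.0, 23.0], 0.55), ([326.0, 253.0, 20.0, 20.0], 0.48)]
ring25_mid [([247.0, 207.0, 18.0, 22.0], 0.65), ([461.0, 287.0, 37.0, 34.0], 0.47)]
ring35_mid [([307.0, 261.0, 19.0, 24.0], 0.92)]
ring45_mid [([289.0, 270.0, 21.0, 27.0], 0.84)]
slot_mid [([233.0, 190.0, 70.0, 49.0], 0.69)]
top [[586.0, 0.0, 324.7], [0.0, 586.0, 236.3], [0.0, 0.0, 1.0]] [0.001 0.    0.    0.    0.   ] [[0.024, -0.995, 0.092, 0.366], [-1.0, -0.024, -0.005, -0.001], [0.007, -0.092, -0.996, 1.436], [0.0, 0.0, 0.0, 1.0]]
scale [([273.0, 153.0, 162.0, 103.0], 0.73)]
ring15_mid [([284.0, 209.0, 20.0, 23.0], 0.85)]
ring25_mid [([403.0, 184.0, 19.0, 20.0], 0.69), ([130.0, 287.0, 44.0, 44.0], 0.64)]
ring35_mid [([288.0, 182.0, 22.0, 24.0], 0.57)]
ring45_mid [([295.0, 156.0, 19.0, 24.0], 0.85), ([286.0, 182.0, 24.0, 25.0], 0.65)]
slot_mid [([378.0, 169.0, 58.0, 87.0], 0.73)]
```

View pics/top0.png

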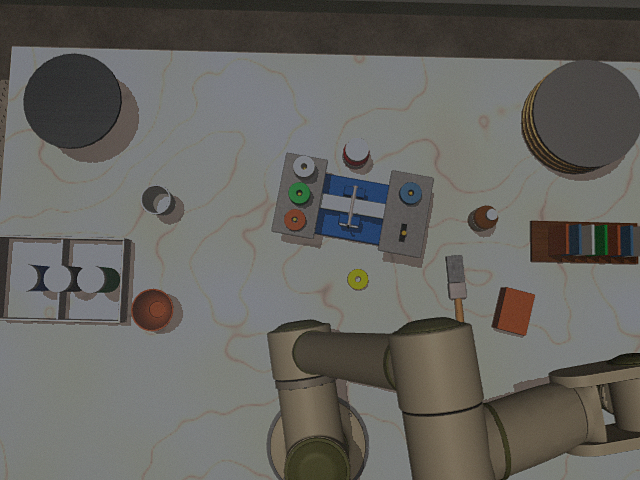

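View pics/scene0.png

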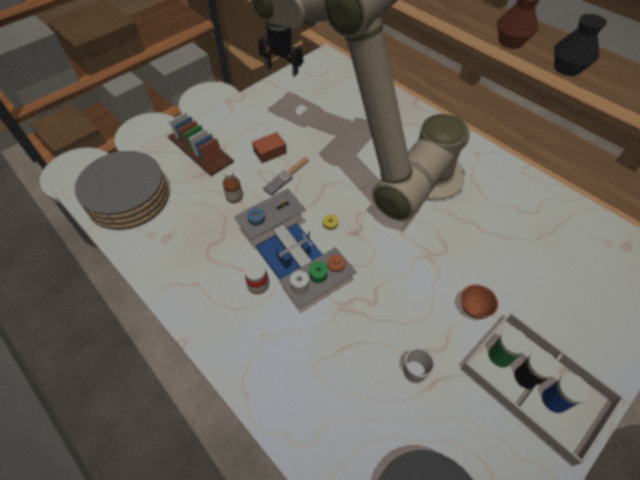

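The light pan holds the blue ring (100 g). The loaded pan holds white, green and red (180, 140 and 60 g), so moving green gives 240/240. In the top image white is at (304,166), green (299,193), red (294,219), blue (411,193) and the slot about (403,232).

```bash
cat > h.py <<'E'
import numpy as np, cv2
from scipy.spatial.transform import Rotation as Ro
from plant import telemetry, capture, models, bot
np.set_printoptions(suppress=True, precision=4)
def pose():
    s=telemetry.state(); return Ro.from_euler('xyz',s["orientation"]).as_matrix(), np.array(s["eef_pos"]), s
def ray(d,uv,z):
    p=cv2.undistortPoints(np.array(uv,float).reshape(-1,1,2),d["mtx"],np.array(d["dist"]))[:,0]
    T=np.array(d["cam_to_world"]); v=np.c_[p,np.ones(len(p))]@T[:3,:3].T; c=T[:3,3]
    return c+v*((np.broadcast_to(z,len(p))-c[2])/v[:,2])[:,None]
def proj(d,P):
    T=np.linalg.inv(np.array(d["cam_to_world"])); r,_=cv2.Rodrigues(T[:3,:3])
    return cv2.projectPoints(np.array(P,float).reshape(-1,1,3),r,T[:3,3],d["mtx"],np.array(d["dist"]))[0][:,0]
def delta(target_pos, jaw):   # tool down, tool y along +-jaw (unit xy): shift mm in tool axes, rotvec deg
    R,p,s=pose(); best=None
    for sg in (1,-1):
        y=np.array([*(sg*np.array(jaw)/np.linalg.norm(jaw)),0]); x=np.array([0,0,-1.]); Rt=np.c_[x,y,np.cross(x,y)]
        w=Ro.from_matrix(R.T@Rt).as_rotvec(degrees=True)
        if best is None or np.linalg.norm(w)<np.linalg.norm(best): best=w
    return 1000*R.T@(np.array(target_pos)-p), best
E
python3 - <<'E'
from h import *
d=capture("top")
P=ray(d,[(304,166),(299,193),(294,219),(411,193),(403,232)],[.1295,.1195,.0995,.1245,.0995]); print(P)
xs=P[0]-P[2]; print(np.linalg.norm(xs[:2]), np.linalg.norm(P[3][:2]-P[4][:2]))
m=(P[3]+P[4])/2; ya=P[1]-m; print("beam",np.linalg.norm(ya[:2]),np.degrees(np.arctan2(ya[1],ya[0])),np.degrees(np.arctan2(xs[1],xs[0])))
w=capture("wrist"); R,p,s=pose(); T=np.array(w["cam_to_world"]); print(R); print("cam in tool",R.T@(T[:3,3]-p),R.T@T[:3,:3]); print(w["mtx"],w["dist"])
E
```

```text
[[ 0.6448  0.0433  0.1295]
 [ 0.5844  0.0533  0.1195]
 [ 0.5271  0.0639  0.0995]
 [ 0.5899 -0.2005  0.1245]
 [ 0.5032 -0.1869  0.0995]]
0.11947882691667208 0.08772604043748101
beam 0.24985309943507958 81.2905987086559 -9.939154738552938
[[ 0.      0.3772 -0.9261]
 [-0.     -0.9261 -0.3772]
 [-1.      0.     -0.    ]]
cam in tool [-0.1723 -0.0011 -0.0696] [[ 0.0005 -0.2754  0.9613]
 [ 1.     -0.0011 -0.0008]
 [ 0.0013  0.9613  0.2754]]
[[390.8185   0.     319.3769]
 [  0.     390.8185 233.4084]
 [  0.       0.       1.    ]] [-0.0838  0.      0.      0.      0.    ]
```

```bash
python3 - <<'E'
from h import *
a=np.radians(80.4); Y=np.array([np.cos(a),np.sin(a)])
C=np.array([.5844,.0533])-.125*Y; print(C); t=[C[0]-.04,C[1],.28]
print(delta(t,Y))
E
```

```text
[ 0.5636 -0.0699]
(array([ -78.259 , -287.706 , -458.4922]), array([31.7615, -0.0013, -0.0009]))
```

```bash
python3 -m handwheel '[[-6.5,-24,-38.2,0,0,0,0],[-6.5,-24,-38.2,0,0,0,0],[-6.5,-24,-38.2,0,0,0,0],[-6.5,-24,-38.2,0,0,0,0],[-6.5,-24,-38.2,0,0,0,0],[-6.5,-24,-38.2,0,0,0,0],[-6.5,-24,-38.2,0,0,0,0],[-6.5,-24,-38.2,0,0,0,0],[-6.5,-24,-38.2,0,0,0,0],[-6.5,-24,-38.2,0,0,0,0],[-6.5,-24,-38.2,0,0,0,0],[-6.5,-24,-38.2,0,0,0,0]]' 20 && python3 -m handwheel '[[0,0,0,7.95,0,0,0],[0,0,0,7.95,0,0,0],[0,0,0,7.95,0,0,0],[0,0,0,7.95,0,0,0],[0,0,0,0,0,0,0],[0,0,0,0,0,0,0]]' && python3 - <<'E'
from h import *
d=capture("wrist"); cv2.imwrite("pics/w1.png",d["color"]); np.save("w1.npy",d,allow_pickle=True)
print(pose()[1],pose()[2]["joint_positions"]); a=np.radians(80.4); Y=np.array([np.cos(a),np.sin(a)]); C=np.array([.5636,-.0699]);print(delta([C[0]-.04,C[1],.28],Y))
E
```

```text
time_s: 2.0
eef_pos: [0.5242, -0.0679, 0.2802]
orientation: [2.129, 1.57, -0.626]
ft_force: [0.4, -1.2, 0.1]
width: 0.0848
time_s: 2.6
eef_pos: [0.5233, -0.0697, 0.2797]
orientation: [2.909, 1.571, -0.397]
ft_force: [-0.4, -0.2, -0.2]
width: 0.0853
[ 0.5233 -0.0697  0.2797] [-0.3569  0.2972  1.1997  0.      1.6447  1.3789]
(array([-0.2689,  0.1541, -0.2893]), array([0.1505, 0.0008, 0.0018]))
```

View pics/w1.png

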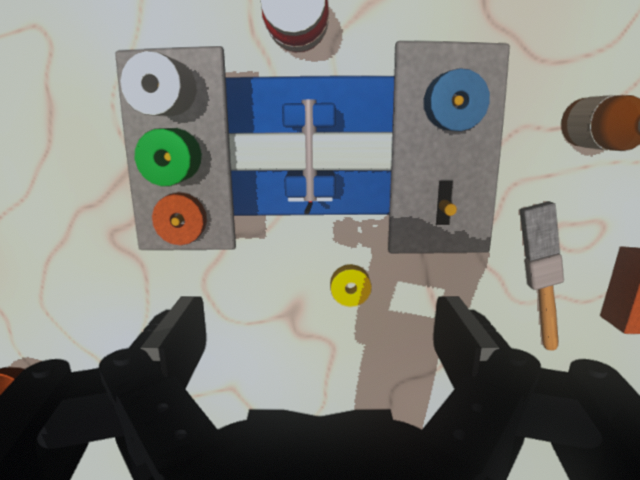

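```bash
cat >> h.py <<'E'
from scipy.optimize import least_squares
def model(q):
    x,y,th,zb=q; R=np.array([[np.cos(th),-np.sin(th)],[np.sin(th),np.cos(th)]])
    return lambda l,z: np.c_[np.atleast_2d(l)@R.T+[x,y], np.broadcast_to(z,len(np.atleast_2d(l)))+zb]
LP=[(95,-175),(95,-75),(-95,-75),(-95,-175)]; DP=[(95,175),(95,75),(-95,75),(-95,175)]
E
python3 - <<'E'
from h import *
d=np.load("w1.npy",allow_pickle=True).item(); g=cv2.cvtColor(d["color"],cv2.COLOR_BGR2GRAY)
uv=np.array([(508,43),(397,41),(390,252),(489,251),(116,51),(222,46),(235,248),(139,249)],np.float32)
print(cv2.cornerSubPix(g,uv.reshape(-1,1,2).copy(),(4,4),(-1,-1),(3,30,.01))[:,0])
P=np.array(LP+DP)/1000.; Z=np.r_[[.0995]*4,[.0845]*4]
r=least_squares(lambda q:(proj(d,model(q)(P,Z))-uv).ravel(),[.5636,-.0699,np.radians(-9.6),0],loss="soft_l1")
q=r.x; print(q,np.degrees(q[2])); print(r.fun.reshape(-1,2)); np.save("q.npy",q)
m=model(q); H=np.array([(60,125),(0,125),(-60,125),(45,-125),(-45,-125)])/1000.
print(m(H,[.1295,.1195,.0995,.1245,.0995])); print(proj(d,m(H,[.1295,.1195,.0995,.1245,.0995])))
print("pin tops",proj(d,m([(x/1000,-.125) for x in (-59,-45,-31)],.1195)))
a=cv2.resize(d["color"][160:240,410:490],None,fx=7,fy=7,interpolation=cv2.INTER_NEAREST)
cv2.imwrite("pics/c1.png",a)
hsv=cv2.cvtColor(d["color"],cv2.COLOR_BGR2HSV)[160:240,410:490]; k=cv2.inRange(hsv,(12,120,60),(30,255,255)); n,l,st,c=cv2.connectedComponentsWithStats(k); print(st,c+[410,160])
E
```

```text
[[509.3606  44.1829]
 [395.7379  41.2279]
 [388.0121 252.0154]
 [489.0974 250.4844]
 [114.7703  51.4043]
 [221.6231  45.7963]
 [234.9377 248.5585]
 [138.6222 249.1799]]
[ 0.5665 -0.066  -0.1569 -0.005 ] -8.989980773872805
[[ 0.7167 -0.0244]
 [-2.1361 -0.5377]
 [-2.4066  0.2051]
 [-0.308   0.1047]
 [-0.4118 -0.3298]
 [ 1.3593 -0.1505]
 [ 1.0114  0.6165]
 [ 0.5395  0.204 ]]
[[ 0.6453  0.0481  0.1245]
 [ 0.586   0.0575  0.1145]
 [ 0.5268  0.0669  0.0945]
 [ 0.5914 -0.1965  0.1195]
 [ 0.5025 -0.1824  0.0945]]
[[151.7042  83.7197]
 [163.5552 157.2125]
 [178.4308 218.9555]
 [458.9676  99.7267]
 [442.5895 201.1185]]
pin tops [[448.1208 220.8135]
 [449.3548 205.5439]
 [450.5792 189.9569]]
[[   0    0   80   80 6216]
 [  29   40   18   16  184]] [[449.5523 199.2613]
 [447.7337 207.5652]]
```

View pics/c1.png

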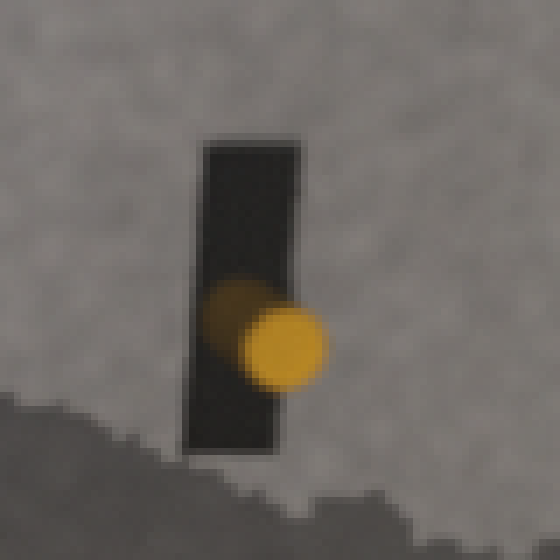

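```bash
python3 - <<'E'
from h import *
d=np.load("w1.npy",allow_pickle=True).item()
uv=np.array([(508.8,43.6),(396.2,41.2),(389,252),(489.1,250.6),(115.3,51.2),(221.8,46),(235,248.4),(138.8,249.1)])
P=np.array(LP+DP)/1000.; Z=np.r_[[.0995]*4,[.0845]*4]
for zf in (1,0):
    r=least_squares(lambda q:(proj(d,model(np.r_[q[:3],q[3]*zf])(P,Z))-uv).ravel(),[.5636,-.0699,np.radians(-9.6),0])
    q=r.x; print(q,np.degrees(q[2]),r.cost); print(r.fun.reshape(-1,2).round(1).tolist())
    m=model(q*[1,1,1,zf]); H=np.array([(0,125),(-45,-125)])/1000.; print(m(H,[.1195,.0995]))
    if zf: np.save("q.npy",q)
print("direct pin",ray(d,[(450.1,209.3)],[.1195]),"green hole", ray(d,[(163,155.5)],.1195))
q=np.load("q.npy");g=model(q)([(0,.125)],0)[0]; Y=[-np.sin(q[2]),np.cos(q[2])]
print(delta([g[0],g[1],.15],Y))
E
```

```text
[ 0.5664 -0.0659 -0.1568 -0.0044] -8.983652482228555 4.405846223054429
[[0.2, -0.7], [-1.2, -0.8], [-1.3, 0.5], [-0.2, 0.8], [-0.1, -0.5], [1.4, -0.1], [0.9, 0.5], [0.5, 0.4]]
[[ 0.5859  0.0575  0.1151]
 [ 0.5024 -0.1824  0.0951]]
[ 0.5664 -0.0659 -0.1568  0.    ] -8.982032678190162 21.201065657457395
[[2.6, -1.6], [-0.3, -1.8], [-0.5, 2.0], [1.7, 2.3], [-2.5, -1.3], [0.2, -1.0], [-0.0, 1.9], [-1.4, 1.8]]
[[ 0.5859  0.0575  0.1195]
 [ 0.5024 -0.1824  0.0995]]
direct pin [[ 0.5004 -0.1813  0.1195]] green hole [[0.5876 0.0555 0.1195]]
(array([ 129.7348, -135.7798,  -40.8497]), array([-0.4658,  0.0008,  0.0018]))
```

```bash
python3 -m handwheel '[[20,-27,-8,-0.4,0,0,0],[20,-27,-8,0,0,0,0],[20,-27,-8,0,0,0,0],[20,-27,-8,0,0,0,0],[20,-26,-8,0,0,0,0],[10,0,0,0,0,0,0],[0,0,0,0,0,0,0],[0,0,0,0,0,0,0]]' && python3 - <<'E'
from h import *
d=capture("wrist"); cv2.imwrite("pics/w2.png",d["color"]); np.save("w2.npy",d,allow_pickle=True)
print(pose()[1]); print(proj(d,[[.586,.0575,.1195],[.5845,.0535,.1195],[.586,.0575,.0845]]))
E
```

```text
time_s: 3.45
eef_pos: [0.5846, 0.0553, 0.1704]
orientation: [2.899, 1.57, -0.404]
ft_force: [0.3, -0.1, 0.1]
width: 0.0855
[0.5847 0.0552 0.1708]
[[316.8947 240.0075]
 [323.9069 241.3437]
 [317.2246 225.0894]]
```

View pics/w2.png

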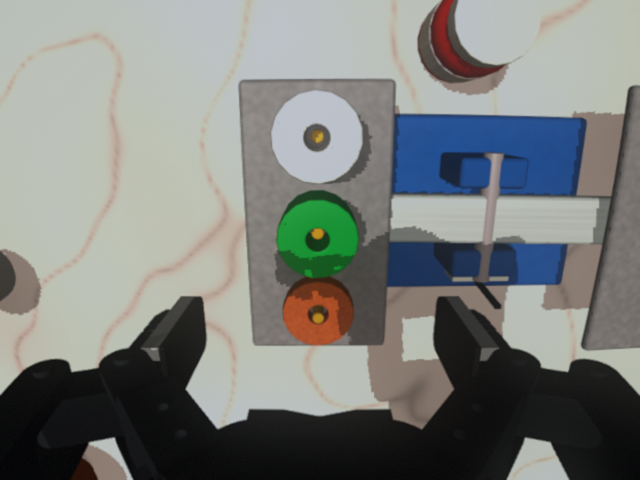

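```bash
cat > ba.py <<'E'
from h import *
R0={}
def tool(d,RT): pass
def run(obs,verbose=1):
    # obs: list of (d, R_tool, p_tool, local_xy_m, z, uv); params: x,y,th, dpos(3 tool), drot(3 tool)
    def f(v):
        out=[]; m=model([*v[:3],0]); dR=Ro.from_rotvec(v[6:9]).as_matrix()
        for d,R,p,l,z,uv in obs:
            T=np.array(d["cam_to_world"]).copy(); 
            T[:3,3]=p+R@(R.T@(T[:3,3]-p)+v[3:6]); T[:3,:3]=R@dR@R.T@T[:3,:3]
            out.append((proj({**d,"cam_to_world":T},m(np.array(l)/1000.,z))-uv).ravel()/1.0)
        return np.concatenate(out+[v[3:6]/.0015,v[6:9]/.006])
    r=least_squares(f,[.566,-.067,-.157]+[0]*6); v=r.x
    S=np.sqrt(np.diag(np.linalg.inv(r.jac.T@r.jac)))
    if verbose: print("pose",v[:3],np.degrees(v[2]),"sig",S[:3],"cam mm",v[3:6]*1000,"rot deg",np.degrees(v[6:9]),"rms",np.sqrt(np.mean(r.fun**2)))
    return v,r
E
cat > fit2.py <<'E'
from ba import *
d1=np.load("w1.npy",allow_pickle=True).item(); d2=np.load("w2.npy",allow_pickle=True).item()
p1=np.array([.5233,-.0697,.2797]); o1=[2.909,1.571,-.397]; p2=np.array([.5847,.0552,.1708]); o2=[2.899,1.570,-.404]
R1=Ro.from_euler('xyz',o1).as_matrix(); R2=Ro.from_euler('xyz',o2).as_matrix()
g=cv2.cvtColor(d2["color"],cv2.COLOR_BGR2GRAY)
c2=cv2.cornerSubPix(g,np.float32([(240,80),(395,80),(385,344),(254,345)]).reshape(-1,1,2),(4,4),(-1,-1),(3,30,.01))[:,0]
obs=[(d1,R1,p1,LP,.0995,np.array([(508.8,43.6),(396.2,41.2),(389,252),(489.1,250.6)])),
 (d1,R1,p1,DP,.0845,np.array([(115.3,51.2),(221.8,46),(235,248.4),(138.8,249.1)])),
 (d2,R2,p2,DP,.0845,c2),
 (d1,R1,p1,[(-24,-125),(-66,-125)],.0995,np.array([(445.9,180.4),(443.0,224.9)]))]
E
python3 - <<'E'
from fit2 import *
hsv=cv2.cvtColor(d2["color"],cv2.COLOR_BGR2HSV)
print("corners",c2.tolist())
# bore outline in w2: dark inside ring
for nm,(u,v) in dict(white=(317,136),green=(318,239),red=(318,314)).items():
    roi=d2["color"][v-22:v+22,u-22:u+22].astype(int)
    if nm=="white": k=(roi.min(2)>110)
    elif nm=="green": k=(roi[...,1]-roi[...,2]>50)
    else: k=(roi[...,2]-roi[...,0]>60)&(roi[...,1]<roi[...,2]*.55)
    k=(~k).astype(np.uint8); n,l,st,c=cv2.connectedComponentsWithStats(k); j=l[22,22] or 1
    print(nm,st[j],st[j][:2]+st[j][2:4]/2+[u-22,v-22]-.5)
v,r=run(obs); print(r.fun[:-6].reshape(-1,2).round(1).tolist())
m=model([*v[:3],0]); print("green",m([(0,.125)],0))
E
```

```text
corners [[239.58322143554688, 80.3927001953125], [394.3786315917969, 80.20574951171875], [382.12249755859375, 344.3394775390625], [254.26773071289062, 344.951904296875]]
white [  9  10  26  27 552] [316.5 137. ]
green [ 10  11  23  23 418] [317. 239.]
red [ 12  13  20  19 293] [317.5 314. ]
pose [ 0.5652 -0.0664 -0.1562] -8.94812020149664 sig [0.0021 0.0019 0.0036] cam mm [-3.4145  0.0018  0.0003] rot deg [-0.0816 -0.1326  0.0515] rms 0.9200606135082657
[[1.1, -0.3], [-0.6, -0.6], [-1.0, 1.1], [0.2, 1.4], [-0.4, -0.6], [1.5, -0.2], [0.9, 1.0], [0.3, 0.8], [-1.3, 0.4], [1.1, -0.2], [1.5, -0.0], [-1.0, -0.1], [-1.0, -0.8], [-1.4, -1.3]]
green [[0.5846 0.0571 0.    ]]
```

```bash
cat >> fit2.py <<'E'
obs[0]=(d1,R1,p1,[LP[0],LP[3]],.0995,obs[0][5][[0,3]]); obs[1]=(d1,R1,p1,[DP[0],DP[3]],.0845,obs[1][5][[0,3]])
c2[2]=(384.5,344.2)
obs+=[(d2,R2,p2,[(60,125),(0,125),(-60,125)],np.array([.1295,.1195,.0995]),np.array([(316.5,137),(317,239),(317.5,314)]))]
E
python3 - <<'E'
from fit2 import *
v,r=run(obs); print(r.fun[:-6].reshape(-1,2).round(1).tolist())
m=model([*v[:3],0]); g=m([(0,.125)],0)[0]; print("green",g)
# pin
T=np.array(d1["cam_to_world"]).copy();dR=Ro.from_rotvec(v[6:9]).as_matrix();T[:3,3]=p1+R1@(R1.T@(T[:3,3]-p1)+v[3:6]); T[:3,:3]=R1@dR@R1.T@T[:3,:3]
P=ray({**d1,"cam_to_world":T},[(450.1,209.3)],.1195)[0]; th=v[2]; R=np.array([[np.cos(th),-np.sin(th)],[np.sin(th),np.cos(th)]])
print("pin",P,R.T@(P[:2]-v[:2])*1000); np.save("v.npy",v)
print(delta([g[0],g[1],.09],[-np.sin(th),np.cos(th)]))
E
```

```text
pose [ 0.5667 -0.0665 -0.1559] -8.931730110291124 sig [0.0019 0.0017 0.0037] cam mm [-3.37    0.0018 -0.0016] rot deg [-0.057  0.13   0.009] rms 0.846022164450197
[[1.1, -0.3], [0.7, 1.6], [-0.1, -0.2], [0.3, 1.2], [-1.4, 0.0], [1.1, -0.7], [-0.5, 0.3], [-1.0, 0.2], [-0.7, -0.8], [-1.1, -1.1], [0.2, 1.0], [0.5, -0.0], [0.7, -1.0]]
green [0.5861 0.057  0.    ]
pin [ 0.5004 -0.1825  0.1195] [ -47.5396 -124.9466]
(array([80.7964, -2.0332, -0.9387]), array([-0.3204, -0.0918, -0.0025]))
```

```bash
python3 -m handwheel '[[20,-0.8,-0.5,-0.3,0,0,0],[20,-0.7,-0.4,0,0,0,0],[20,0,0,0,0,0,0],[12,0,0,0,0,0,0],[8,0,0,0,0,0,0],[0,0,0,0,0,0,0],[0,0,0,0,0,0,0]]' && python3 -m handwheel '[[0,0,0,0,0,0,0.15],[0,0,0,0,0,0,0.3],[0,0,0,0,0,0,0.3],[0,0,0,0,0,0,0.35]]' 20 && python3 -m handwheel '[[0,0,0,0,0,0,0.38],[0,0,0,0,0,0,0.4],[0,0,0,0,0,0,0.42],[0,0,0,0,0,0,0.45]]' && python3 -m handwheel '[[0,0,0,0,0,0,0.5],[0,0,0,0,0,0,0.6],[0,0,0,0,0,0,0.8],[0,0,0,0,0,0,1]]'
```

```text
time_s: 4.2
eef_pos: [0.5861, 0.0572, 0.0906]
orientation: [-3.108, 1.569, -0.122]
ft_force: [0.3, -0.4, 0.5]
width: 0.085
time_s: 4.6
eef_pos: [0.5857, 0.0574, 0.0899]
orientation: [-2.957, 1.57, 0.028]
ft_force: [0.0, 0.3, 0.5]
width: 0.0555
time_s: 5.0
eef_pos: [0.5856, 0.0574, 0.0897]
orientation: [-0.289, 1.571, 2.696]
ft_force: [-0.3, -0.2, 0.4]
width: 0.0473
time_s: 5.4
eef_pos: [0.586, 0.0574, 0.0902]
orientation: [-3.056, 1.57, -0.071]
ft_force: [1.0, -0.7, 1.3]
width: 0.0061
```

```bash
python3 - <<'E'
from h import *
d=capture("wrist"); e=capture("scene"); cv2.imwrite("pics/w3.png",np.vstack([cv2.resize(d["color"],(480,360)),cv2.resize(e["color"][180:320,200:400],(480,336))]))
E
```

```text
(no output)
```

View pics/w3.png

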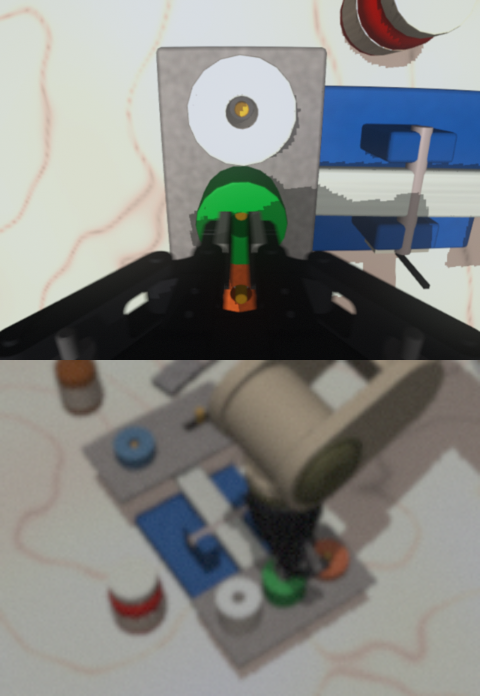

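The fingers closed to 6 mm without gripping. Green still appears to be on its pin, at (285,580) in the scene crop. I'll open and check before moving anything.

```bash
python3 -m handwheel '[[0,0,0,0,0,0,0.6],[0,0,0,0,0,0,0.3],[0,0,0,0,0,0,0],[0,0,0,0,0,0,0],[0,0,0,0,0,0,0],[0,0,0,0,0,0,0],[0,0,0,0,0,0,0]]' && python3 - <<'E'
from h import *
d=capture("wrist"); cv2.imwrite("pics/w4.png",d["color"]); np.save("w4.npy",d,allow_pickle=True); R,p,s=pose(); print(p,s["orientation"],s["ft_force"],s["joint_positions"])
T=np.array(d["cam_to_world"]); print(R.T@(T[:3,3]-p), R)
E
```

```text
time_s: 6.2
eef_pos: [0.5856, 0.0574, 0.0897]
orientation: [0.114, 1.571, 3.1]
ft_force: [-0.1, 0.3, 0.6]
width: 0.0853
[0.5856 0.0574 0.0897] [-0.1444  1.5707  2.8411] [0.0733 0.3379 0.1875] [-0.1034  0.5461  1.3586  0.      1.237   1.6235]
[-0.1723 -0.0008 -0.0691] [[-0.0001 -0.1554 -0.9879]
 [ 0.     -0.9879  0.1554]
 [-1.     -0.      0.0001]]
```

View pics/w4.png

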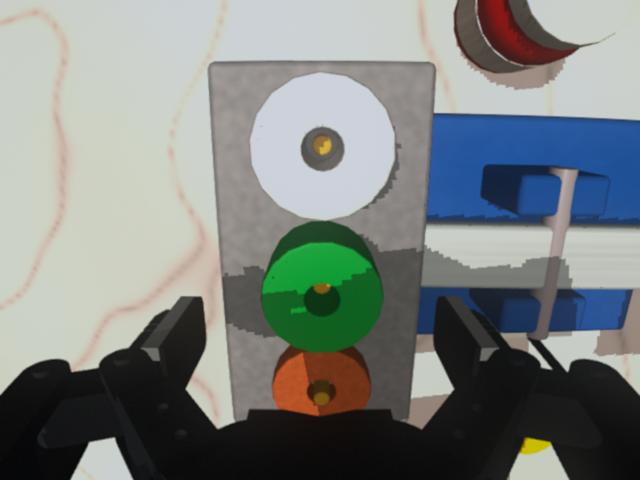

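The green ring hasn't moved: its bore is at (322,298), as predicted. So the fingers passed above it. The finger spacing of 231 px for 85 mm also puts the visible tips about 30 mm behind the stated TCP. I'll lower in small steps and close to test at each one.

```bash
python3 -m handwheel '[[5,0.7,0,0,0,0,0],[5,0,0,0,0,0,0],[5,0,0,0,0,0,0],[0,0,0,0,0,0,0.2],[0,0,0,0,0,0,0.3],[0,0,0,0,0,0,0.36]]' 20 && python3 -m handwheel '[[0,0,0,0,0,0,0.39],[0,0,0,0,0,0,0.41],[0,0,0,0,0,0,0.43],[0,0,0,0,0,0,0.45],[0,0,0,0,0,0,0.47],[0,0,0,0,0,0,0.47]]'
```

```text
time_s: 6.85
eef_pos: [0.5857, 0.0567, 0.0749]
orientation: [-3.004, 1.57, -0.019]
ft_force: [-1.3, 0.1, 0.7]
width: 0.0545
time_s: 7.45
eef_pos: [0.5857, 0.0566, 0.0752]
orientation: [3.122, 1.57, -0.176]
ft_force: [-1.6, -0.6, 4.7]
width: 0.0498
```

```bash
python3 -m handwheel '[[0,0,0,0,0,0,0.35],[0,0,0,0,0,0,0.2],[0,0,0,0,0,0,0.15],[4,0,0,0,0,0,0.15],[4,0,0,0,0,0,0.15],[3,0,0,0,0,0,0.15],[0,0,0,0,0,0,0.15]]' && python3 -m handwheel '[[0,0,0,0,0,0,0.3],[0,0,0,0,0,0,0.36],[0,0,0,0,0,0,0.39],[0,0,0,0,0,0,0.41],[0,0,0,0,0,0,0.42],[0,0,0,0,0,0,0.43]]' && python3 - <<'E'
from h import *
d=capture("wrist"); cv2.imwrite("pics/w5.png",d["color"]); np.save("w5.npy",d,allow_pickle=True); R,p,s=pose(); print(p,s["ft_force"],s["width"])
E
```

```text
time_s: 8.15
eef_pos: [0.5852, 0.0567, 0.063]
orientation: [0.038, 1.57, 3.024]
ft_force: [-0.6, -0.8, -0.3]
width: 0.0726
time_s: 8.75
eef_pos: [0.5857, 0.0567, 0.0641]
orientation: [-3.119, 1.57, -0.133]
ft_force: [-1.1, -0.5, 3.4]
width: 0.0502
[0.5856 0.0567 0.0641] [-0.7379 -0.3292  3.7806] 0.049949398218800636
```

View pics/w5.png

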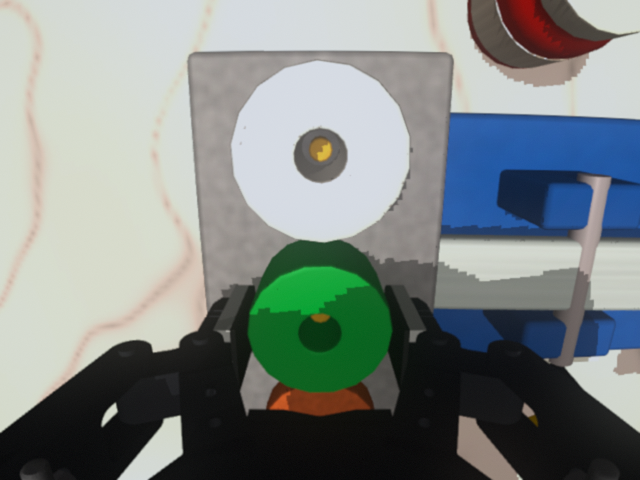

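```bash
python3 -m handwheel '[[0,0,0,0,0,0,0.5],[0,0,0,0,0,0,0.6],[0,0,0,0,0,0,0.6],[-3,0,0,0,0,0,0.6],[-5,0,0,0,0,0,0.6],[-10,0,0,0,0,0,0.6],[-15,0,0,0,0,0,0.6],[-15,0,0,0,0,0,0.6],[-12,0,0,0,0,0,0.6],[0,0,0,0,0,0,0.6]]' 30 && python3 - <<'E'
from h import *
v=np.load("v.npy"); th=v[2]; R,p,s=pose(); print(p,s["width"],s["ft_force"])
Y=[-np.sin(th),np.cos(th)]; X=[np.cos(th),np.sin(th)]
m=model([*v[:3],0]); print("green start model",m([(0,.125)],0))
t=p.copy(); t[:2]+=-.0474*np.array(X)-.25*np.array(Y); print(delta(t,Y), "pin model", m([(-.0474,-.125)],0), t)
E
```

```text
time_s: 9.8
eef_pos: [0.5864, 0.0566, 0.1257]
orientation: [-3.095, 1.567, -0.11]
ft_force: [0.4, 0.4, -1.5]
width: 0.0495
[0.5864 0.0566 0.1257] 0.04946095628569164 [ 0.4058  0.4416 -1.461 ]
green start model [[0.5861 0.057  0.    ]]
(array([ -0.2074, 250.0009,  47.3947]), array([-0.0011, -0.2016,  0.0093])) pin model [[ 0.5005 -0.1826  0.    ]] [ 0.5007 -0.183   0.1257]
```

```bash
python3 -m handwheel '[[0,31,11.5,0,0,0,0.6],[0,31,11.5,0,0,0,0.6],[0,31,11.5,0,0,0,0.6],[0,31,11.5,0,0,0,0.6],[0,31,11.5,0,0,0,0.6],[0,31,11.5,0,0,0,0.6],[0,31,11.5,0,0,0,0.6],[0,33,11.5,0,0,0,0.6],[0,0,0,0,0,0,0.6],[0,0,0,0,0,0,0.6]]' && python3 - <<'E'
from h import *
d=capture("wrist"); R,p,s=pose(); np.save("w6.npy",{**d,"R":R,"p":p},allow_pickle=True); print(p,s["ft_force"],s["width"])
v=np.load("v.npy"); th=v[2]; print(delta([.5007,-.183,.1257],[-np.sin(th),np.cos(th)]))
cv2.imwrite("pics/w6.png",d["color"])
E
```

```text
time_s: 10.8
eef_pos: [0.4555, -0.1762, 0.1234]
orientation: [-0.754, 1.57, 2.23]
ft_force: [-0.2, -0.4, -1.9]
width: 0.0498
[ 0.4558 -0.1756  0.1235] [ 0.4039  0.4782 -1.2669] 0.04997250564312234
(array([ -2.2684,   0.3115, -45.5333]), array([-0.0251,  0.0285,  0.0313]))
```

View pics/w6.png

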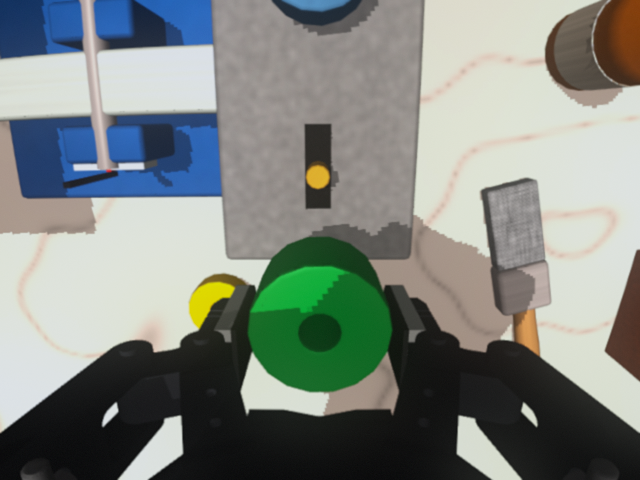

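```bash
python3 - <<'E'
from h import *
d=np.load("w6.npy",allow_pickle=True).item(); v=np.load("v.npy"); R,p=d["R"],d["p"]
img=d["color"].astype(int); hsv=cv2.cvtColor(d["color"],cv2.COLOR_BGR2HSV)
k=cv2.inRange(hsv,(14,110,60),(30,255,255))[150:200,295:345]; M=cv2.connectedComponentsWithStats(k); print(M[2],M[3]+[295,150])
k=((img[...,1]<70)&(img[...,1]-img[...,2]>10))[305:360,290:350].astype(np.uint8); M2=cv2.connectedComponentsWithStats(k); print(M2[2],M2[3]+[290,305])
for name,q in (("raw",np.zeros(6)),("cal",v[3:9])):
    T=np.array(d["cam_to_world"]).copy(); T[:3,3]=p+R@(R.T@(T[:3,3]-p)+q[:3]); T[:3,:3]=R@Ro.from_rotvec(q[3:]).as_matrix()@R.T@T[:3,:3]; D={**d,"cam_to_world":T}
    P=ray(D,[(320.3,333),(317.8,177),(318,124.5),(318,208)],[.179,.1195,.0995,.0995]); 
    print(name,"tool-frame rel TCP mm",((P-p)@R*1000).round(1).tolist())
E
```

```text
[[   0    0   50   50 1939]
 [  11   11   24   29  561]] [[320.0892 174.3074]
 [317.4635 175.1658]]
[[   0    0   60   55 2076]
 [   9    9   42   37 1224]] [[319.5241 331.8776]
 [319.4592 332.2075]]
raw tool-frame rel TCP mm [[-55.5, 0.1, -0.5], [3.9, -0.9, -44.9], [23.9, -0.8, -67.8], [23.9, -0.9, -26.2]]
cal tool-frame rel TCP mm [[-55.5, 0.2, 1.1], [3.9, -0.8, -44.8], [23.9, -0.8, -68.2], [23.9, -0.9, -25.9]]
```

```bash
python3 -m handwheel '[[0,-0.3,-12,0,0,0,0.6],[0,-0.3,-12,0,0,0,0.6],[0,0,-12,0,0,0,0.6],[0,0,-9.3,0,0,0,0.6],[10,0,0,0,0,0,0.6],[10,0,0,0,0,0,0.6],[0,0,0,0,0,0,0.6],[0,0,0,0,0,0,0.6]]' && for i in 1; do python3 -m handwheel '[[2,0,0,0,0,0,0.6],[2,0,0,0,0,0,0.6],[0,0,0,0,0,0,0.6]]'; python3 -m handwheel '[[2,0,0,0,0,0,0.6],[2,0,0,0,0,0,0.6],[0,0,0,0,0,0,0.6]]';  done
```

```text
time_s: 11.65
eef_pos: [0.5002, -0.1822, 0.1033]
orientation: [-0.429, 1.57, 2.556]
ft_force: [0.5, 0.2, -1.9]
width: 0.0497
time_s: 11.95
eef_pos: [0.5005, -0.1824, 0.0996]
orientation: [-0.417, 1.571, 2.568]
ft_force: [0.4, 0.0, -1.1]
width: 0.0499
time_s: 12.25
eef_pos: [0.5005, -0.1824, 0.0954]
orientation: [-0.415, 1.57, 2.571]
ft_force: [0.7, -0.4, -1.8]
width: 0.0496
```

```bash
python3 -m handwheel '[[2,0,0,0,0,0,0.6],[2,0,0,0,0,0,0.6],[0,0,0,0,0,0,0.6]]'; python3 -m handwheel '[[2,0,0,0,0,0,0.6],[2,0,0,0,0,0,0.6],[0,0,0,0,0,0,0.6]]'; python3 - <<'E'
from h import *
import time
for i in range(4): s=telemetry.state(); capture("wrist"); print(s["ft_force"],s["eef_pos"][2],s["moment"])
E
```

```text
time_s: 12.55
eef_pos: [0.5005, -0.1823, 0.0914]
orientation: [-0.455, 1.57, 2.531]
ft_force: [-0.4, -0.1, -1.2]
width: 0.0495
time_s: 12.85
eef_pos: [0.5005, -0.1823, 0.0874]
orientation: [-0.434, 1.57, 2.552]
ft_force: [-1.1, -0.3, -1.9]
width: 0.05
[-1.1359 -0.336  -1.8997] 0.08740166567173009 [-0.0027 -0.0005  0.0237]
[-0.0402 -0.1403 -1.5834] 0.08758716474384287 [-0.039   0.0027  0.0019]
[-0.3725 -0.5155 -1.6583] 0.08767370075907753 [-0.0323  0.0138  0.0399]
[-0.2764 -0.164  -1.6054] 0.08777814672918138 [-0.0252  0.0557  0.014 ]
```

```bash
python3 -m handwheel '[[2,0,0,0,0,0,0.6],[2,0,0,0,0,0,0.6],[2,0,0,0,0,0,0.6],[2,0,0,0,0,0,0.6],[0,0,0,0,0,0,0.6]]'; python3 -m handwheel '[[1.5,0,0,0,0,0,0.6],[1.5,0,0,0,0,0,0.6],[1.5,0,0,0,0,0,0.6],[0,0,0,0,0,0,0.6]]';python3 -m handwheel '[[1.5,0,0,0,0,0,0.6],[1.5,0,0,0,0,0,0.6],[1.5,0,0,0,0,0,0.6],[0,0,0,0,0,0,0.6]]'; python3 - <<'E'
from h import *
for i in range(4): s=telemetry.state(); capture("wrist"); print(s["ft_force"],s["eef_pos"][2],s["moment"])
d=capture("wrist"); np.save("w7.npy",d,allow_pickle=True); cv2.imwrite("pics/w7.png",d["color"])
E
```

```text
time_s: 13.55
eef_pos: [0.5005, -0.1824, 0.0794]
orientation: [-0.37, 1.57, 2.616]
ft_force: [-0.4, -0.4, -1.8]
width: 0.0495
time_s: 13.95
eef_pos: [0.5006, -0.1824, 0.0751]
orientation: [-0.172, 1.571, 2.814]
ft_force: [0.6, -0.8, -0.6]
width: 0.0499
time_s: 14.35
eef_pos: [0.5007, -0.1824, 0.0706]
orientation: [-0.265, 1.571, 2.721]
ft_force: [-0.5, -0.5, 0.4]
width: 0.0497
[-0.4974 -0.5331  0.4179] 0.07057107226293383 [-0.0962  0.0091  0.0401]
[-0.8229 -0.3009 -0.2203] 0.07067674330850013 [-0.0534  0.0581 -0.0468]
[-0.9886 -0.1129 -0.1028] 0.0707355868862212 [-0.0228  0.0595  0.0332]
[-0.3172 -0.8843  0.5336] 0.07076608423929055 [-0.0305  0.0975  0.005 ]
```

```bash
python3 -m handwheel '[[0,0,0,0,0,0,0.42],[0,0,0,0,0,0,0.38],[0,0,0,0,0,0,0.3],[0,0,0,0,0,0,0.2],[0,0,0,0,0,0,0.1],[0,0,0,0,0,0,0],[0,0,0,0,0,0,0]]' && python3 -m handwheel '[[-10,0,0,0,0,0,0],[-25,0,0,0,0,0,0],[-25,0,0,0,0,0,0],[-30,0,0,0,0,0,0],[-30,0,0,0,0,0,0],[-30,-8,10,0,0,0,0],[-30,-16,10,0,0,0,0],[-20,-20,10,0,0,0,0],[0,-20,10,0,0,0,0],[0,-20,10,0,0,0,0],[0,-20,0,0,0,0,0],[0,-20,0,0,0,0,0]]' && python3 -m handwheel '[[0,0,0,0,0,0,0],[0,0,0,0,0,0,0],[0,0,0,0,0,0,0],[0,0,0,0,0,0,0],[0,0,0,0,0,0,0],[0,0,0,0,0,0,0],[0,0,0,0,0,0,0],[0,0,0,0,0,0,0],[0,0,0,0,0,0,0]]' && python3 - <<'E'
from h import *
d=capture("wrist"); R,p,s=pose(); np.save("w8.npy",{**d,"R":R,"p":p},allow_pickle=True); cv2.imwrite("pics/w8.png",d["color"])
E
```

```text
time_s: 15.3
eef_pos: [0.5007, -0.1824, 0.0707]
orientation: [-3.1, 1.571, -0.115]
ft_force: [-0.4, 0.2, 0.5]
width: 0.0855
time_s: 16.5
eef_pos: [0.4702, -0.0513, 0.2717]
orientation: [2.984, 1.57, -0.314]
ft_force: [0.6, -0.9, -0.2]
width: 0.0855
time_s: 17.4
eef_pos: [0.4705, -0.0522, 0.2707]
orientation: [-0.02, 1.571, 2.966]
ft_force: [-0.5, -0.6, 0.5]
width: 0.0853
```

View pics/w8.png

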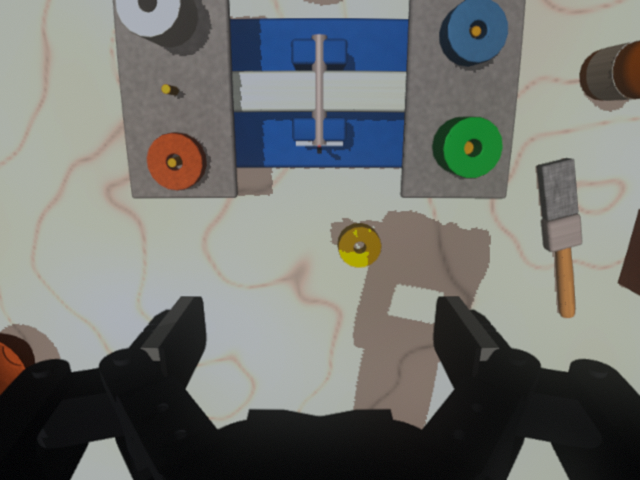

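The green ring lies flat at (470,147) with the slot pin showing in its bore. Both pans measure about 104 px wide along v=196, so they are level. I'll check once more that it has settled, with numbers.

```bash
python3 -m handwheel '[[0,0,0,0,0,0,0],[0,0,0,0,0,0,0],[0,0,0,0,0,0,0],[0,0,0,0,0,0,0],[0,0,0,0,0,0,0],[0,0,0,0,0,0,0],[0,0,0,0,0,0,0],[0,0,0,0,0,0,0]]' >/dev/null && python3 - <<'E'
from h import *
a=np.load("w8.npy",allow_pickle=True).item(); d=capture("wrist"); print("diff px",(np.abs(a["color"].astype(int)-d["color"]).max(2)>40)[:205].sum())
v=np.load("v.npy"); R,p,s=pose(); T=np.array(d["cam_to_world"]).copy(); q=v[3:9]; T[:3,3]=p+R@(R.T@(T[:3,3]-p)+q[:3]); T[:3,:3]=R@Ro.from_rotvec(q[3:]).as_matrix()@R.T@T[:3,:3]; D={**d,"cam_to_world":T}
img=d["color"].astype(int)
for nm,k in (("green",img[...,1]-img[...,2]>60),("blue",(img[...,0]-img[...,2]>50)&(img[...,1]>90))):
    k=k[:205,425:520].astype(np.uint8); n,l,st,c=cv2.connectedComponentsWithStats(k); j=1+st[1:,4].argmax(); print(nm,st[j]+[425,0,0,0,0],c[j]+[425,0])
m=model([*v[:3],0]); ang=np.linspace(0,2*np.pi,72)
for z in (.127,.142):
    P=m(np.c_[-.0473+.025*np.cos(ang),-.125+.025*np.sin(ang)],z); u=proj(D,P); print("pred green top",z,u.min(0),u.max(0))
g=cv2.cvtColor(d["color"],cv2.COLOR_BGR2GRAY)
c=cv2.cornerSubPix(g,np.float32([(132,197),(236,196),(402,197),(507,198)]).reshape(-1,1,2),(4,4),(-1,-1),(3,30,.01))[:,0]; print(c)
for zl,zd in ((.092,.092),(.0995,.0845),(.0845,.0995)): print(zl,proj(D,np.vstack([m(np.array([DP[3],DP[2]])/1000,zd),m(np.array([LP[2],LP[3]])/1000,zl)])).round(1).tolist())
E
```

```text
diff px 0
green [ 443  117   59   61 2539] [472.3312 146.9031]
blue [ 448    0   59   60 2226] [475.8203  29.2008]
pred green top 0.127 [442.88  117.081] [502.8439 179.2347]
pred green top 0.142 [448.7424 116.8793] [511.3901 181.9111]
[[132.2213 197.596 ]
 [234.6393 197.509 ]
 [400.5689 196.7649]
 [505.489  196.9618]]
0.092 [[133.0, 198.7], [238.2, 198.1], [400.7, 198.1], [506.0, 198.6]]
0.0995 [[136.6, 197.2], [239.8, 196.6], [402.4, 199.6], [509.7, 200.2]]
0.0845 [[129.3, 200.3], [236.6, 199.7], [399.1, 196.6], [502.5, 197.1]]
```

Nothing has moved since the previous picture. The green ring's outline matches the prediction for a fully seated ring on a level pan, and the pan corners match level. Handing in.

```bash
python3 -c "
from plant import job; print(job.finish_job())"
```

```text
the job is handed in; nothing more can be done
None
```

I carried the green 140 g ring to the light pan and seated it over the slot pin, leaving 240 g on each pan. I then backed the arm clear and handed the job in at about 18 s of the 64 s allowed.

**Seating:** the pin was about 47 mm from the pan's centre on the slotted side. The ring went over it on the first try. It met nothing at pin-top height and touched down at pan level. Force readings between steps stayed within a few newtons, with a highest value of 4.7 N while gripping.

**Last checks:**
- **Settled:** two pictures 0.8 s apart were identical over the scale.
- **Ring flat:** the green ring's outline matches one fully down on a level pan to within 1–2 pixels.
- **Level:** three of the four pan corners I checked fit a level scale within about 2 pixels. The fourth, a loaded-pan corner next to the beam, is about 3.5 pixels off, probably because the camera picks up the pan's side face there.
- **Other things:** the other rings and the yellow ring looked undisturbed. I did not measure the other objects on the table.

**What disagreed:**
- **Missed first grasp:** the fingers closed above the green ring without moving it, because the tips appear to sit about 30 mm behind the stated TCP. I lowered in small steps until they held the ring.
- **Camera fit:** the wrist camera needed a height correction of about 3.4 mm, more than the stated 2 mm.

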